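Turn the biscuit box on the corner post and seat it

ROBOT

A 6-joint arm with a two-finger parallel gripper is mounted at the origin on the work surface. World frame = base frame: x ahead of the robot, y to its left, z up, the work surface at z = 0. Lengths are in mm, angles in rad, forces in N, time in s.
With the tool pointing down it reaches from about 375 to 975 mm from the base axis. Payload 3.8 kg.
Tool frame: the origin (TCP) lies midway between the tips of the shut fingers; the grasp point (between the pads) lies 19 mm behind it (r.tcp_to_grasp is the z of the grasp point in the tool frame, in mm); z points along the fingers, y is the direction in which the jaws open and shut (so a half turn about z gives the same grasp; the last joint's range is limited). The gripper opens to 85 mm and grips with 20 to 120 N. Pads are 22 mm wide; open, the fingers measure 114 mm over their backs; the gripper's body (76 mm by 85 mm) begins 54 mm behind the grasp point. The pads swing forward as they close: fully open they stand 13 mm farther back than shut.
Start: joints at [-0.037, 0.264, 1.604, -0, 1.274, -0.037], TCP at [674.995, -0.002, 231.28] pointing down, gripper open.
Joint ranges: [-2.63, 2.63], [-0.94, 2.18], [0.31, 2.57], [-1.31, 4.45], [0, 2.66], [-2.55, 2.55]. Speed limits (rad/s): [2.57, 2.57, 3.14, 3.14, 3.14, 3.14].

INTERFACE

Orientations are given as a unit quaternion [x, y, z, w].
In Python, from plant import r gives the robot as it stands.
- The arm moves only by the tool apply_moves, never from a script. Its argument "steps" is a list of rows, each an object with "offset": the shift along the tool's x, y, z in units of 40 mm (1.0 is 40 mm), a list of three; "rotation": the turn, a rotation vector about the tool's x, y, z in units of 8 degrees (1.0 is 8 degrees), a list of three. A call has 1 to 12 rows; each row is the pose to reach, as a shift and turn from the pose measured when the call began, along the tool's axes at that moment; what a row does not reach only later rows make up. A row lasts 1/10 s, in which the tool goes at most 50 mm and 8.59 degrees, less where a joint would pass 70% of its speed; a pose out of reach is approached as far as the arm can. A call with a gripper value outside its range is refused whole. "hand" is the finger opening in mm, from 0 to 85.4, set as the call begins (left out, the last holds). The fingers move at their own pace and stop on an object; "grip_force" is the grip in N (left out, the last holds). Time passes only in rows, so rows that repeat a pose let the fingers close. It gives the time, the measured TCP pose, the force and the opening at its end, in the units of the state.
- r.read_state(): the state, without advancing time (a new reading comes with each control period).
- r.grab_frame(name): name is "scene" or "side" or "wrist"; returns the picture (400x640x3 uint8, red, green, blue); there is no depth.
- r.get_calibration(name): a dict with "K" (3x3 intrinsics, pixels), "xyz" and "attitude" of the camera in the world; the wrist camera has in their place "T_tool_cam" (4x4, takes a point from camera to tool coordinates, whose origin is the TCP and whose axes are the flange's). Camera axes: x right, y down, z forward; pixel columns grow to the right and rows downward; lengths in mm; the calibration is good to about 2 mm. A picture is of the moment at which its call begins: read the wrist's pose just before it. get_calibration takes no time and is no camera call.
- r.hand_in(): hands the job in, once; it reports no verdict.
The state is a dict: "time": time; "joints": joint angles; "joint_velocities": joint speeds; "effort": joint torques, N m; "tool_pos": TCP position; "tcp_rot": TCP orientation; "wrist_force": force on the tool from outside, world axes, zero at the start; "torque": the same for the moment, N m; "grip_width": opening from 0.0 (shut) to 1.0 (fully open).
Only numpy, scipy, OpenCV 4.12 (cv2) and the standard library are available. Lean on these libraries where they do the work, as an engineer would, in place of code of your own. Each camera call takes 0.05 s, during which the arm holds its last target.

TASK

Turn the square biscuit box a quarter turn anticlockwise (seen from above) by pushing it so that it pivots against the fixed yellow corner post, then slide it along the side rail and press it gently but surely (several newtons, for a moment) home into the corner against the end stop, so that the white tab faces back towards the post end. Push only with light force (never more than 20 N on the lacquer), keep the box flat on the table, and leave the two cups and the mug alone.

Things in the scene. Friction and masses are not known exactly. Their poses are not given: they have to be found in the camera images.
- biscuit_box: Closed square black lacquer box with red lines, 110 x 110 x 45 mm high, 0.25 to 0.5 kg, loose on the table, slick (friction about 0.25), plain upright sides, too wide to grip. Origin: centre of its underside. A white tab marks its own +x side. It starts 35 to 95 mm clear of the post, on the holder's +y side, its +x along the holder's +x within 15 degrees; when done its +x points along the holder's +y.
- mark (a point): Centre of the white tab (22 x 50 mm) on top of the box, 42 mm from the box's centre along its +x, 45 mm above the table.
- holder: Fixed rigid corner holder. Origin: on the table at the post's axis. Its wooden side rail, 30 mm high, 20 mm thick, runs along holder -y from y = -20 to -156 mm; its guiding face is at holder x = -10 mm (in line with the post's surface) and looks to holder -x, where the box belongs and the table is bare. Behind it a 4 mm high steel foot, x = 8 to 58 mm.
- home (a point): Point on the table where the box's origin is when fully home: holder x = -65 mm, y = -95 mm. Axes as the holder's.
- post: Fixed corner post: two yellow round uprights, 20 mm diameter, 60 mm high. The first stands at the holder's origin (this body's origin, at its foot; axes as the holder's), the second 26 mm along holder +x and 32 mm along +y from it. Slid squarely along holder -y, the box's -y side meets the first upright within 16 mm of its corner; the second upright is then just beyond that corner, and the box can pivot there.
- stop: Fixed rigid dark wooden end stop, 30 mm high, 20 mm thick, across the rail's end; its origin and axes coincide with the holder's. Its face looks to holder +y, is at holder y = -150 mm and runs from holder x = -130 to +20 mm.
- cup_far: Clear dessert cup, 92 mm wide, 60 mm high, on the table behind the rail: bystander. Origin: centre of its underside.
- cup_right: The same cup, beyond the end stop: bystander.
- tea_mug: Blue mug, 76 mm wide, 85 mm high, on the table beyond the post: bystander. Origin: centre of its underside.
Not all that is in view belongs to the job. Several things have the shape of the biscuit_box; the one meant has the colours described above.

How it is judged (in metres and radians):
On the way, in this order (a step that is already met when the one before it is completed fails the run):
1. the box, part turned (30 to 60 degrees still to go), bears on the post (angle between the y axis of biscuit_box and the x axis of holder, either way round between 0.5 and 1.05 rad and contact force between biscuit_box and post above 0.3 N), for 0.1 s.
2. the box, turned and in the corner, is pressed against the end stop with more than 3 N (x of biscuit_box in the frame of holder between -0.069 and -0.061 m and y of biscuit_box in the frame of holder between -0.0985 and -0.0915 m and angle between the y axis of biscuit_box and the x axis of holder, either way round below 0.05 rad and y of mark in the frame of holder above -0.075 m and contact force between biscuit_box and stop above 3 N), for 0.15 s.
At the end, for the whole second after the job is handed in: The box lies at rest, released, flat in the corner: within 4 mm of the rail, 3.5 mm of the end stop, square to the rail within 0.05 rad (2.9 degrees), the white tab towards the post end (holder +y) (x of biscuit_box in the frame of holder between -0.069 and -0.061 m and y of biscuit_box in the frame of holder between -0.0985 and -0.0915 m and angle between the y axis of biscuit_box and the x axis of holder, either way round below 0.05 rad and y of mark in the frame of holder above -0.075 m and linear speed of biscuit_box below 0.005 m/s and angular speed of biscuit_box below 0.05 rad/s and height (world z) of biscuit_box below 0.004 m and contact force between biscuit_box and the fingers below 0.05 N); the robot touches nothing.
It fails at once if the hand pushes the box with more than 20 N (contact force between biscuit_box and the arm above 20 N or contact force between biscuit_box and the fingers above 20 N).
It fails at once if the box is driven against the holder, post or stop with more than 20 N (contact force between biscuit_box and holder above 20 N).
It fails at once if the box is lifted or tipped (height (world z) of biscuit_box above 0.01 m or angle between biscuit_box's own z axis and vertical above 0.12 rad).
It fails at once if a cup or the mug is moved more than 15 mm (distance of any of cup_far, cup_right, tea_mug from where it was at the start of the episode above 0.015 m).
It also fails if it takes over 72 s, if anything falls off the work surface, if the arm or the gripper's body presses on something with over 40 N, if the wrist force passes 120 N, or if a joint passes its speed limit or range.

## Working session

There is one attempt and no reset: what is moved stays moved. The work goes in short steps, Python scripts to look and compute and a tool call to move; the robot and the scene stay as the last step left them, time stands still between calls to the robot, and variables do not carry over. Pictures are saved under pics/ and viewed, and the job is handed in when it is done.

Besides the shell and the picture viewer there is one more tool, called after "Emit:" by a JSON object that holds its "op" and its "data". apply_moves: Moves the arm, as the interface text tells. Its arguments: {"type":"object","properties":{"steps":{"type":"array","items":{"type":"object","properties":{"offset":{"type":"array","items":{"type":"number"}},"rotation":{"type":"array","items":{"type":"number"}}}}},"hand":{"type":"number"},"grip_force":{"type":"number"}},"required":["steps"]}

```bash
mkdir -p pics; ls; python3 - <<'E'
from plant import r
import cv2
print(r.read_state())
for n in ["scene","side","wrist"]:
    f=r.grab_frame(n); cv2.imwrite(f"pics/a_{n}.png",f[:,:,::-1]); print(n,r.get_calibration(n))
E
```

```text
pics
{'time': 0.0, 'joints': array([-3.68886304e-02,  2.64745968e-01,  1.60539876e+00,  5.73977779e-05,
        1.27371156e+00, -3.69009185e-02]), 'joint_velocities': array([ 0.00122945,  0.00097018,  0.00086643,  0.00024254, -0.00017473,
       -0.00066717]), 'effort': array([ 6.10465631e-04, -5.15121067e+01, -3.67308676e+01, -4.07824507e-05,
        1.31324201e-02,  1.46811578e-05]), 'tool_pos': array([6.74253164e+02, 5.24834265e-02, 2.29953513e+02]), 'tcp_rot': array([ 0.70710795,  0.70710471, -0.00075015, -0.00084796]), 'wrist_force': array([-0.01484212, -0.2290651 ,  0.26740542]), 'torque': array([-0.01903173,  0.02910719, -0.02494231]), 'grip_width': 1.0004411781566553}
scene {'K': array([[452.00538242,   0.        , 323.47242494],
       [  0.        , 452.00538242, 206.94594307],
       [  0.        ,   0.        ,   1.        ]]), 'xyz': array([1018.79533141,  424.90251465,  889.65560387]), 'attitude': array([ 0.42375222,  0.85793145, -0.26318575, -0.12296725])}
side {'K': array([[416.28595642,   0.        , 310.67843107],
       [  0.        , 416.28595642, 201.96526089],
       [  0.        ,   0.        ,   1.        ]]), 'xyz': array([422.32594975, 797.04171074, 756.0806095 ]), 'attitude': array([-0.1145024 ,  0.91117035, -0.39392552,  0.0384769 ])}
wrist {'K': array([[340.51737565,   0.        , 314.79598215],
       [  0.        , 340.51737565, 199.2275037 ],
       [  0.        ,   0.        ,   1.        ]]), 'T_tool_cam': array([[-7.70682903e-04, -9.45830049e-01, -3.24661247e-01,
         8.33814964e+01],
       [ 9.99999656e-01, -8.28887307e-04,  4.09777400e-05,
         1.47959905e-02],
       [-3.07865565e-04, -3.24661104e-01,  9.45830362e-01,
        -1.43301017e+02],
       [ 0.00000000e+00,  0.00000000e+00,  0.00000000e+00,
         1.00000000e+00]])}
```

View pics/a_scene.png

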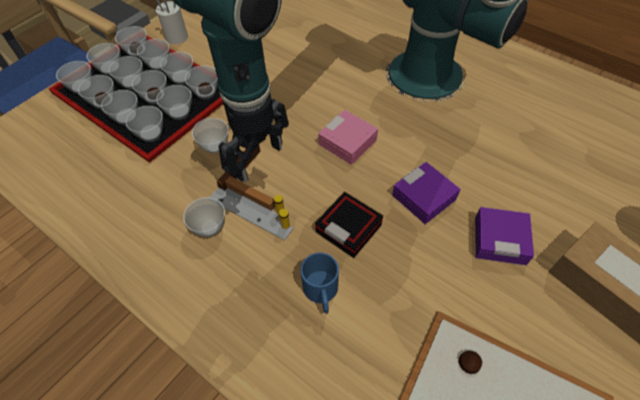

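View pics/a_side.png

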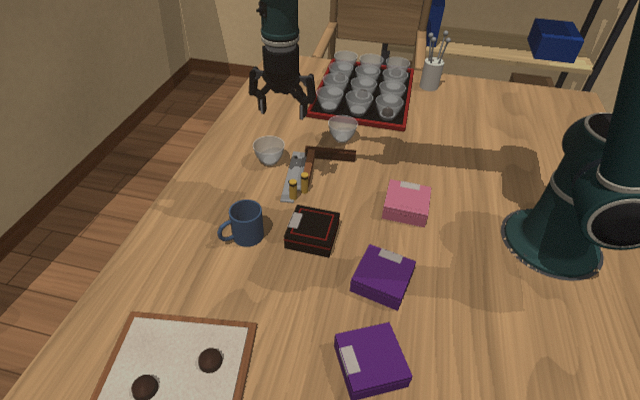

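View pics/a_wrist.png

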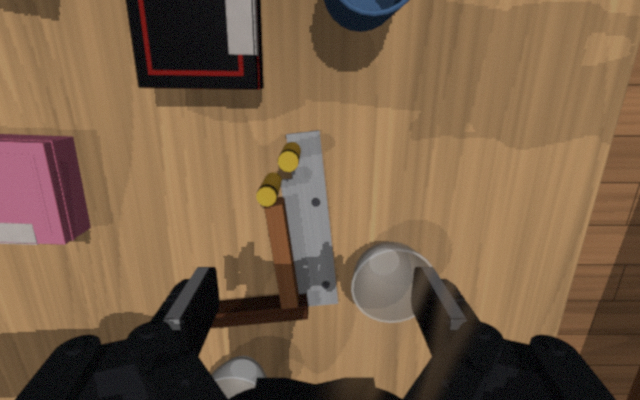

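```bash
cat > h.py <<'E'
import numpy as np,cv2
from scipy.spatial.transform import Rotation as R
from plant import r
def cam(n,st=None):
    c=r.get_calibration(n)
    if n=="wrist":
        st=st or r.read_state(); T=np.eye(4);T[:3,:3]=R.from_quat(st['tcp_rot']).as_matrix();T[:3,3]=st['tool_pos']
        T=T@c['T_tool_cam']; return c['K'],T[:3,3],T[:3,:3]
    return c['K'],c['xyz'],R.from_quat(c['attitude']).as_matrix()
def ray(C,uv,z):
    K,p,A=C; uv=np.atleast_2d(np.array(uv,float))
    d=(A@np.linalg.inv(K)@np.c_[uv,np.ones(len(uv))].T).T
    return p+d*((z-p[2])/d[:,2])[:,None]
def proj(C,P):
    K,p,A=C; q=(K@A.T@(np.atleast_2d(P)-p).T).T; return q[:,:2]/q[:,2:]
E
python3 - <<'E'
from h import *
import cv2
w=cv2.imread('pics/a_wrist.png'); s=cv2.imread('pics/a_scene.png'); d=cv2.imread('pics/a_side.png')
cv2.imwrite('pics/z_w.png',cv2.resize(w[120:320,200:360],None,fx=3.5,fy=3,interpolation=2)[:600])
a=cv2.resize(s[170:270,190:400],None,fx=3.8,fy=3.8,interpolation=2)[:, :800];cv2.imwrite('pics/z_s.png',a)
a=cv2.resize(d[140:270,220:420],None,fx=4,fy=4,interpolation=2);cv2.imwrite('pics/z_d.png',a)
for n,im in (('wrist',w),('scene',s),('side',d)):
    hsv=cv2.cvtColor(im,cv2.COLOR_BGR2HSV)
    m=cv2.inRange(hsv,(22,170,60),(32,255,255)); 
    k,l,st,c=cv2.connectedComponentsWithStats(m)
    print(n,[(x[:5].tolist(),np.round(cc,1)) for x,cc in zip(st[1:],c[1:]) if x[4]>20])
E
```

```text
wrist [([279, 150, 20, 22, 332], array([288. , 160.2])), ([257, 186, 20, 20, 302], array([266.5, 195.7]))]
scene [([274, 195, 15, 33, 245], array([281.4, 210.7]))]
side []
```

View pics/z_w.png

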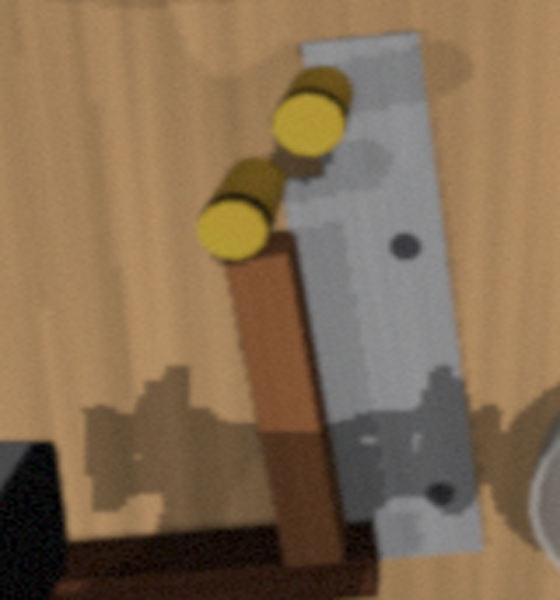

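View pics/z_s.png

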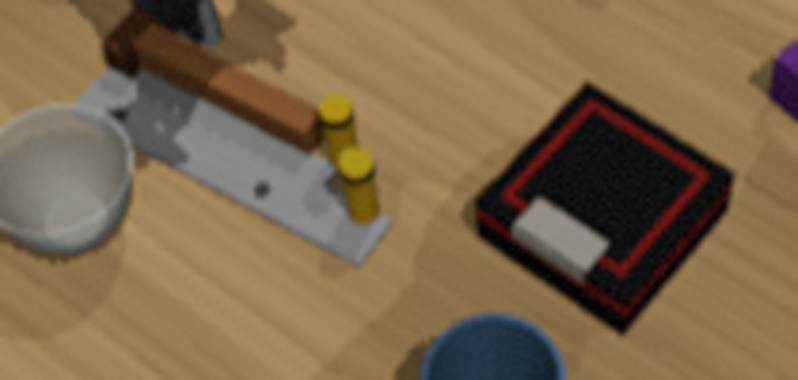

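View pics/z_d.png

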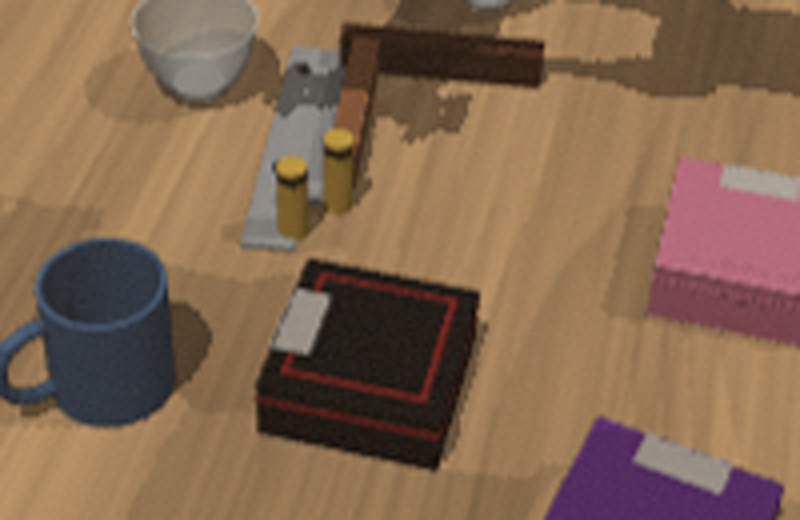

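```bash
python3 - <<'E'
from h import *
np.set_printoptions(precision=1,suppress=True)
W,S,D=cam('wrist'),cam('scene'),cam('side')
q=ray(W,[[266.9,196.7],[288.3,161.7]],60);print('post W',q)
Q=ray(S,[[190+336/3.8,170+105/3.8],[190+356/3.8,170+158/3.8]],60);print('S',Q)
Q2=ray(D,[[220+339/4,140+138/4],[220+292/4,140+166/4]],60);print('D',Q2)
for p in(q,Q,Q2):
    v=p[1]-p[0]; print(np.linalg.norm(v),np.degrees(np.arctan2(v[1],v[0])-np.arctan2(32,26)))
# rail top left edge in wrist z=30: zoom (228,265)->(283,565)
e=ray(W,[[200+228/3.5,120+265/3],[200+283/3.5,120+565/3]],30);v=e[0]-e[1];print('rail',e,np.degrees(np.arctan2(-v[0],v[1])))
# foot right edge
e=ray(W,[[200+420/3.5,120+33/3],[200+482/3.5,120+548/3]],4);v=e[0]-e[1];print('foot',e,np.degrees(np.arctan2(-v[0],v[1])))
b=ray(S,[[315.8,223.9],[344.7,193.2],[382.6,216.8],[190+620/3.8,170+300/3.8]],45);print('box S',b,b[:4].mean(0))
b=ray(D,[[297.5,205.5],[339.5,213.25],[330,248.75],[284.5,240]],45);print('box D',b,b.mean(0))
b=ray(W,[[138,87],[262,88]],45);print('box W',b)
for n,C,f in (('wrist',W,0),('scene',S,0),('side',D,0)):
    im=cv2.imread(f'pics/a_{n}.png');hsv=cv2.cvtColor(im,cv2.COLOR_BGR2HSV)
    m=cv2.inRange(hsv,(0,0,120),(179,60,255))
    k,l,st,c=cv2.connectedComponentsWithStats(m)
    for x,cc in zip(st[1:],c[1:]):
        if x[4]>60:
            p=ray(C,cc,45)[0]
            if abs(p[0]-660)<120 and 80<p[1]<320:print('tab?',n,x,p)
E
```

```text
post W [[627.6 -21.6  60. ]
 [649.3  13.   60. ]]
S [[626.7 -17.7  60. ]
 [648.1  16.   60. ]]
D [[624.8 -19.3  60. ]
 [646.9  15.8  60. ]]
40.848539722227635 7.029549661583699
39.88148718601807 6.744108524727985
41.49723720512488 6.935108286594982
rail [[ 620.6  -44.8   30. ]
 [ 633.3 -172.7   30. ]] 5.666102353864519
foot [[ 679.7   34.     4. ]
 [ 703.3 -183.5    4. ]] 6.1935647544599455
box S [[623.3  85.8  45. ]
 [518.3  87.5  45. ]
 [519.5 192.1  45. ]
 [624.4 187.2  45. ]] [571.4 138.2  45. ]
box D [[616.7  83.5  45. ]
 [511.4  83.3  45. ]
 [510.6 198.8  45. ]
 [615.6 200.   45. ]] [563.6 141.4  45. ]
box W [[512.1  79.5  45. ]
 [625.8  78.6  45. ]]
tab? wrist [ 226    0   27   55 1347] [608.6 129.5  45. ]
tab? scene [326 223  23  18 192] [609.5 134.6  45. ]
tab? side [289 212  13  16 134] [609.7 132.   45. ]
```

```bash
cat >> h.py <<'E'
H0=np.array([626.5,-19.5]); HY=np.radians(6.2)
def w2h(p): 
    d=np.asarray(p)[:2]-H0; c,s=np.cos(HY),np.sin(HY); return np.array([c*d[0]+s*d[1],-s*d[0]+c*d[1]])
def h2w(p):
    c,s=np.cos(HY),np.sin(HY); return H0+np.array([c*p[0]-s*p[1],s*p[0]+c*p[1]])
def rows(targets):
    """targets: list of (x,y,z,yaw_deg world of tool y-axis rel world x)"""
    st=r.read_state(); A=R.from_quat(st['tcp_rot']); out=[]
    for x,y,z,a in targets:
        off=A.inv().apply(np.array([x,y,z])-st['tool_pos'])/40
        T=R.from_euler('z',a,degrees=True)*R.from_matrix([[0,1,0],[1,0,0],[0,0,-1]])
        rot=np.degrees((A.inv()*T).as_rotvec())/8
        print('{"offset":%s,"rotation":%s},'%(np.round(off,3).tolist(),np.round(rot,3).tolist()))
def info():
    st=r.read_state(); A=R.from_quat(st['tcp_rot']).as_matrix()
    print('t',round(st['time'],2),'pos',np.round(st['tool_pos'],1),'yaw',round(np.degrees(np.arctan2(A[1,1],A[0,1])),2),'F',np.round(st['wrist_force'],2),'hold',np.round(w2h(st['tool_pos']),1),'g',round(float(st['grip_width']),3))
E
python3 - <<'E'
from h import *
np.set_printoptions(precision=0,suppress=True)
print('purple D',ray(cam('side'),[[371,247],[414,262],[390,296],[351,280]],45))
print('mug',ray(cam('side'),[246,210],85),'box hold',w2h([567.5,134]))
info()
rows([(553,214,200,6.2),(553,214,70,6.2),(553,214,10,6.2)])
E
```

```text
purple D [[423. 170.  45.]
 [326. 189.  45.]
 [368. 289.  45.]
 [451. 271.  45.]]
mug [[716. 169.  85.]] box hold [-42. 159.]
t 0.15 pos [674.   0. 230.] yaw 0.0 F [-0. -0.  0.] hold [50. 14.] g 0.999
{"offset":[5.349, -3.034, 0.761],"rotation":[-0.013, -0.001, -0.775]},
{"offset":[5.349, -3.028, 4.011],"rotation":[-0.013, -0.001, -0.775]},
{"offset":[5.349, -3.025, 5.511],"rotation":[-0.013, -0.001, -0.775]},
```

Emit:
{"op": "apply_moves", "data": {"steps": [{"offset": [1.2, -0.7, 0.0], "rotation": [0, 0, -0.2]}, {"offset": [2.3, -1.3, 0.2], "rotation": [0, 0, -0.4]}, {"offset": [3.4, -1.9, 0.4], "rotation": [0, 0, -0.6]}, {"offset": [4.5, -2.5, 0.6], "rotation": [0, 0, -0.775]}, {"offset": [5.35, -3.03, 0.8], "rotation": [0, 0, -0.775]}, {"offset": [5.35, -3.03, 1.8], "rotation": [0, 0, -0.775]}, {"offset": [5.35, -3.03, 2.8], "rotation": [0, 0, -0.775]}, {"offset": [5.35, -3.03, 3.8], "rotation": [0, 0, -0.775]}, {"offset": [5.35, -3.03, 4.6], "rotation": [0, 0, -0.775]}, {"offset": [5.35, -3.03, 5.0], "rotation": [0, 0, -0.775]}, {"offset": [5.35, -3.03, 5.2], "rotation": [0, 0, -0.775]}, {"offset": [5.35, -3.03, 5.2], "rotation": [0, 0, -0.775]}], "hand": 40}}

```text
time: 1.35
tool_pos: [552.7, 213.9, 22.0]
tcp_rot: [0.668, 0.744, -0.001, -0.001]
wrist_force: [-0.3, -0.3, -0.1]
grip_width: 0.467
```

```bash
python3 - <<'E'
from h import *
info()
for n in ["side","scene"]:
    cv2.imwrite(f"pics/b_{n}.png",r.grab_frame(n)[:,:,::-1])
a=cv2.imread('pics/b_side.png');b=cv2.imread('pics/b_scene.png')
cv2.imwrite('pics/b.png',np.hstack([cv2.resize(a[140:300,220:420],None,fx=2,fy=2),cv2.resize(b[120:280,260:460],None,fx=2,fy=2)]))
rows([(553,214,10,6.2)])
E
```

```text
t 1.35 pos [552.7 213.9  22. ] yaw 6.19 F [-0.27 -0.33 -0.07] hold [-48.2 240. ] g 0.467
{"offset":[-0.008, -0.036, 0.353],"rotation":[0.007, -0.006, -0.001]},
```

View pics/b.png

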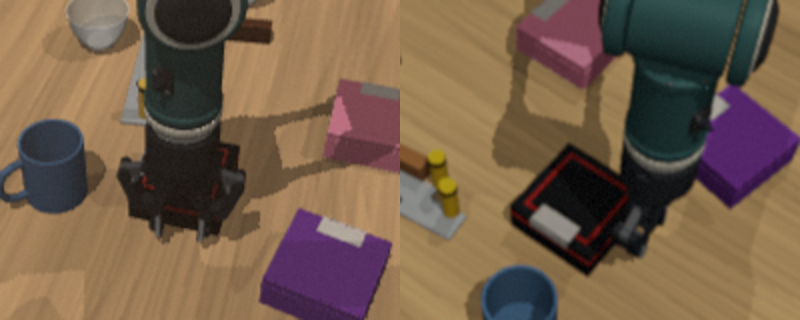

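Emit:
{"op": "apply_moves", "data": {"steps": [{"offset": [0, -0.15, 0.15], "rotation": [0, 0, 0]}, {"offset": [0, -0.15, 0.3], "rotation": [0, 0, 0]}, {"offset": [-0.12, -0.15, 0.3], "rotation": [0, 0, 0]}, {"offset": [-0.24, -0.15, 0.3], "rotation": [0, 0, 0]}, {"offset": [-0.36, -0.15, 0.3], "rotation": [0, 0, 0]}, {"offset": [-0.48, -0.15, 0.3], "rotation": [0, 0, 0]}, {"offset": [-0.6, -0.15, 0.3], "rotation": [0, 0, 0]}, {"offset": [-0.72, -0.15, 0.3], "rotation": [0, 0, 0]}, {"offset": [-0.84, -0.15, 0.3], "rotation": [0, 0, 0]}, {"offset": [-0.96, -0.15, 0.3], "rotation": [0, 0, 0]}, {"offset": [-1.08, -0.15, 0.3], "rotation": [0, 0, 0]}, {"offset": [-1.2, -0.15, 0.3], "rotation": [0, 0, 0]}]}}

```text
time: 2.65
tool_pos: [553.8, 165.8, 12.1]
tcp_rot: [0.668, 0.744, 0.001, 0.0]
wrist_force: [-0.4, 2.7, 0.1]
grip_width: 0.466
```

```bash
python3 - <<'E'
from h import *
info()
for n in ["wrist","scene"]:
    cv2.imwrite(f"pics/c_{n}.png",r.grab_frame(n)[:,:,::-1])
a=cv2.imread('pics/c_wrist.png');b=cv2.imread('pics/c_scene.png')
cv2.imwrite('pics/c.png',np.hstack([cv2.resize(a,None,fx=.6,fy=.6),cv2.resize(b[140:260,240:440],None,fx=2,fy=2)]))
E
```

```text
t 2.65 pos [553.8 165.8  12.1] yaw 6.2 F [-0.42  2.7   0.06] hold [-52.3 192. ] g 0.466
```

View pics/c_wrist.png

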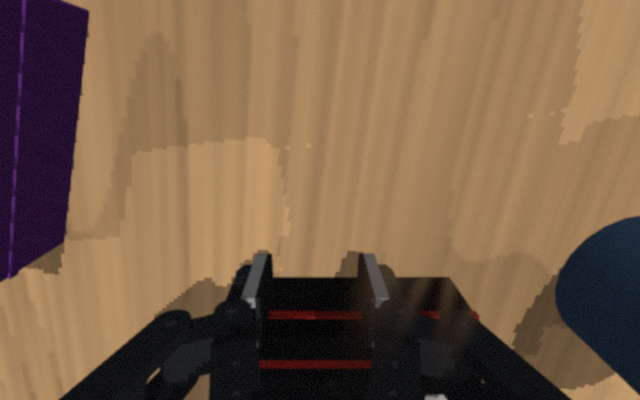

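View pics/c_scene.png

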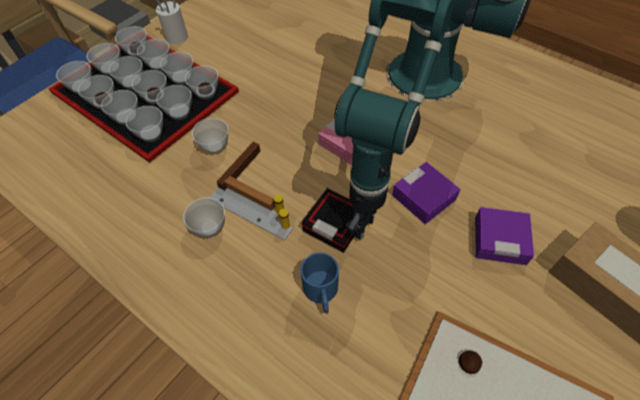

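```bash
python3 - <<'E'
from h import *
np.set_printoptions(precision=1,suppress=True)
W=cam('wrist');S=cam('scene')
cr=ray(W,[[451,277]],0)[0]; print(cr,w2h(cr))
print(w2h(ray(W,[[478,318]],45)[0]))
im=cv2.imread('pics/c_scene.png');hsv=cv2.cvtColor(im,cv2.COLOR_BGR2HSV)
m=cv2.inRange(hsv,(0,0,120),(179,60,255));k,l,st,c=cv2.connectedComponentsWithStats(m)
for x,cc in zip(st[1:],c[1:]):
    if x[4]>60 and 290<cc[0]<360 and 200<cc[1]<260: print(x,ray(S,cc,45),w2h(ray(S,cc,45)[0]))
cv2.imwrite('pics/c2.png',cv2.resize(im[150:260,240:400],None,fx=5,fy=5,interpolation=2))
E
```

```text
[625.9 159.9   0. ] [ 18.8 178.4]
[ 11. 188.]
[313 220  24  16 198] [[619.2 107.4  45. ]] [  6.5 127. ]
```

View pics/c2.png

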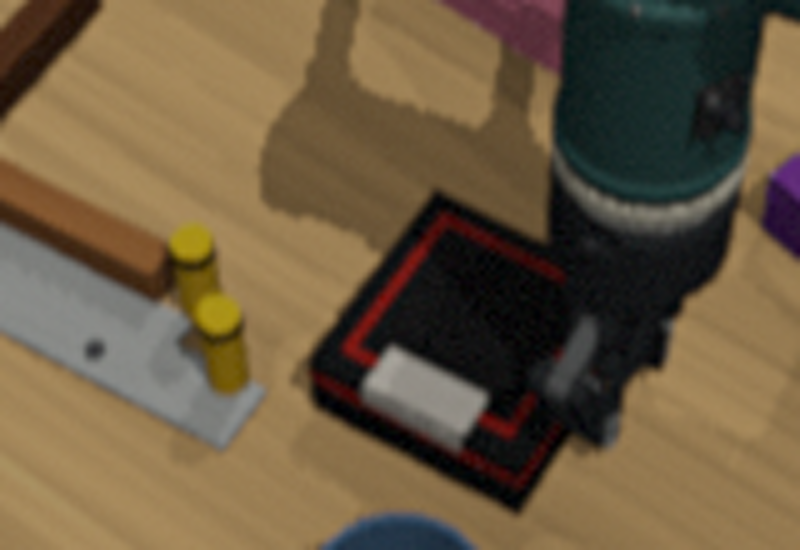

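Emit:
{"op": "apply_moves", "data": {"steps": [{"offset": [-0.1, -0.02, 0.0], "rotation": [0, 0, 0]}, {"offset": [-0.2, -0.04, 0.0], "rotation": [0, 0, 0]}, {"offset": [-0.3, -0.06, 0.0], "rotation": [0, 0, 0]}, {"offset": [-0.4, -0.08, 0.0], "rotation": [0, 0, 0]}, {"offset": [-0.5, -0.1, 0.0], "rotation": [0, 0, 0]}, {"offset": [-0.6, -0.12, 0.0], "rotation": [0, 0, 0]}, {"offset": [-0.65, -0.13, 0.0], "rotation": [0, 0, 0]}]}}

```text
time: 3.45
tool_pos: [551.3, 138.4, 12.1]
tcp_rot: [0.668, 0.744, 0.0, 0.0]
wrist_force: [-0.2, 1.5, 0.4]
grip_width: 0.465
```

```bash
cat >> h.py <<'E'
def look(tag,box=(150,260,240,400)):
    info(); S=cam('scene'); im=np.ascontiguousarray(r.grab_frame('scene')[:,:,::-1]); cv2.imwrite(f'pics/{tag}_scene.png',im)
    hsv=cv2.cvtColor(im,cv2.COLOR_BGR2HSV)
    m=cv2.inRange(hsv,(0,0,120),(179,60,255));k,l,st,c=cv2.connectedComponentsWithStats(m)
    for x,cc in zip(st[1:],c[1:]):
        if 60<x[4]<400 and box[2]<cc[0]<box[3] and box[0]<cc[1]<box[1]: print(x,'tab hold',w2h(ray(S,cc,45)[0]))
    cv2.imwrite(f'pics/{tag}.png',cv2.resize(im[box[0]:box[1],box[2]:box[3]],None,fx=5,fy=5,interpolation=2))
E
python3 -c "
from h import *
look('d')"
```

```text
t 3.45 pos [551.3 138.4  12.1] yaw 6.16 F [-0.19  1.49  0.36] hold [-57.7 165.1] g 0.465
[305 213  23  16 191] tab hold [  2.03033811 100.65152506]
```

View pics/d.png

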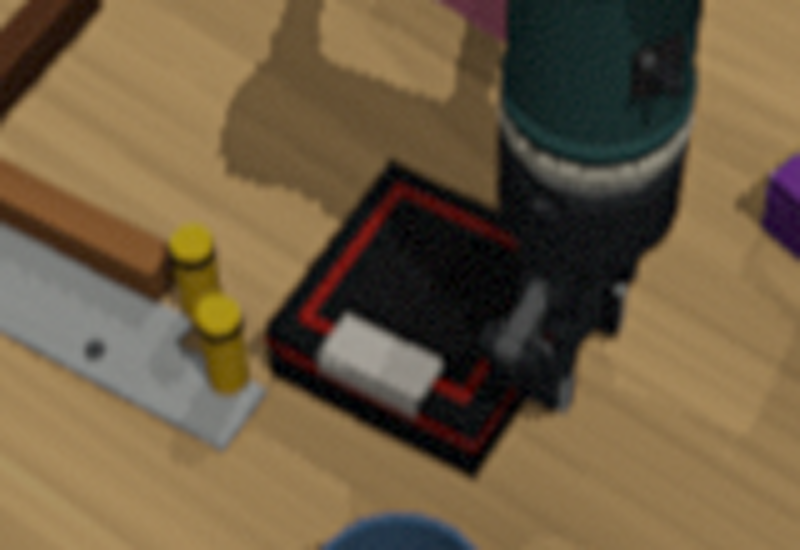

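Emit:
{"op": "apply_moves", "data": {"steps": [{"offset": [-0.1, -0.02, 0.0], "rotation": [0, 0, 0]}, {"offset": [-0.2, -0.04, 0.0], "rotation": [0, 0, 0]}, {"offset": [-0.3, -0.06, 0.0], "rotation": [0, 0, 0]}, {"offset": [-0.4, -0.08, 0.0], "rotation": [0, 0, 0]}, {"offset": [-0.5, -0.1, 0.0], "rotation": [0, 0, 0]}, {"offset": [-0.6, -0.12, 0.0], "rotation": [0, 0, 0]}]}}

```text
time: 4.1
tool_pos: [549.0, 113.5, 12.0]
tcp_rot: [0.668, 0.744, 0.0, 0.0]
wrist_force: [1.2, 2.7, 0.4]
grip_width: 0.465
```

```bash
python3 -c "
from h import *
look('e')"
```

```text
t 4.1 pos [549.  113.5  12. ] yaw 6.15 F [1.19 2.74 0.37] hold [-62.7 140.6] g 0.465
[297 207  22  16 196] tab hold [-2.19036857 76.80024302]
```

View pics/e.png

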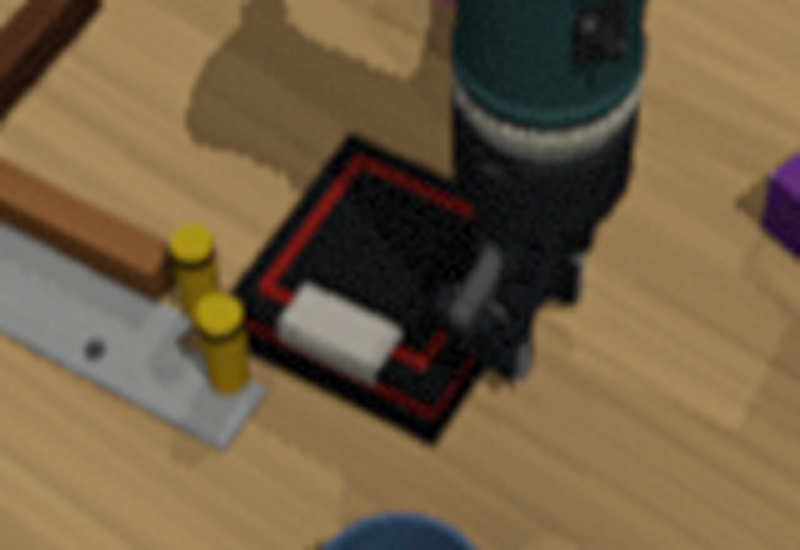

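Emit:
{"op": "apply_moves", "data": {"steps": [{"offset": [-0.05, 0, 0.0], "rotation": [0, 0, 0]}, {"offset": [-0.1, 0, 0.0], "rotation": [0, 0, 0]}, {"offset": [-0.15, 0, 0.0], "rotation": [0, 0, 0]}, {"offset": [-0.2, 0, 0.0], "rotation": [0, 0, 0]}]}}

```text
time: 4.55
tool_pos: [549.8, 104.8, 12.0]
tcp_rot: [0.668, 0.744, -0.0, 0.0]
wrist_force: [0.2, 2.2, 0.4]
grip_width: 0.469
```

```bash
python3 -c "
from h import *
look('f')"
```

```text
t 4.55 pos [549.8 104.8  12. ] yaw 6.15 F [0.17 2.24 0.42] hold [-62.9 131.9] g 0.469
[294 205  22  17 192] tab hold [-2.7963626  68.20031066]
```

```bash
cat >> h.py <<'E'
def piv(p0,th0,ths,biases):
    # p0: tool pos (holder frame) at rotation 0
    T=[]
    for t,b in zip(ths,biases):
        c,s=np.cos(np.radians(t)),np.sin(np.radians(t)); x,y=p0[0],p0[1]-b
        w=h2w([c*x-s*y,s*x+c*y]); T.append((w[0],w[1],12,6.2+t))
    rows(T)
E
python3 -c "
from h import *
piv((-63,132),0,[3,6,9,12,15,18],[.5,1,1.5,2,2,2])"
```

```text
{"offset":[-0.09, -0.173, -0.002],"rotation":[0.003, 0.005, -0.381]},
{"offset":[-0.198, -0.336, -0.001],"rotation":[0.002, 0.005, -0.756]},
{"offset":[-0.314, -0.494, -0.001],"rotation":[0.002, 0.005, -1.131]},
{"offset":[-0.439, -0.644, -0.001],"rotation":[0.002, 0.006, -1.506]},
{"offset":[-0.559, -0.79, -0.001],"rotation":[0.002, 0.006, -1.881]},
{"offset":[-0.686, -0.93, -0.001],"rotation":[0.002, 0.006, -2.256]},
```

Emit:
{"op": "apply_moves", "data": {"steps": [{"offset": [-0.09, -0.17, 0], "rotation": [0, 0, -0.38]}, {"offset": [-0.2, -0.34, 0], "rotation": [0, 0, -0.76]}, {"offset": [-0.31, -0.49, 0], "rotation": [0, 0, -1.13]}, {"offset": [-0.44, -0.64, 0], "rotation": [0, 0, -1.51]}, {"offset": [-0.56, -0.79, 0], "rotation": [0, 0, -1.88]}, {"offset": [-0.69, -0.93, 0], "rotation": [0, 0, -2.26]}]}}

```text
time: 5.2
tool_pos: [515.3, 72.7, 11.8]
tcp_rot: [0.542, 0.84, -0.0, 0.0]
wrist_force: [0.8, 1.1, -0.3]
grip_width: 0.47
```

```bash
python3 -c "
from h import *
look('g')
piv((-63,132),0,[21,24,27,30,33,36],[2]*6)"
```

```text
t 5.2 pos [515.3  72.7  11.8] yaw 24.36 F [ 0.76  1.11 -0.29] hold [-100.6  103.7] g 0.47
[294 205  23  12 192] tab hold [-8.55653721 65.46103596]
{"offset":[-0.073, -0.121, -0.01],"rotation":[-0.014, 0.006, -0.341]},
{"offset":[-0.168, -0.284, -0.009],"rotation":[-0.014, 0.006, -0.716]},
{"offset":[-0.271, -0.443, -0.009],"rotation":[-0.014, 0.005, -1.091]},
{"offset":[-0.382, -0.596, -0.009],"rotation":[-0.014, 0.005, -1.466]},
{"offset":[-0.502, -0.742, -0.008],"rotation":[-0.015, 0.004, -1.841]},
{"offset":[-0.628, -0.883, -0.008],"rotation":[-0.015, 0.004, -2.216]},
```

View pics/g.png

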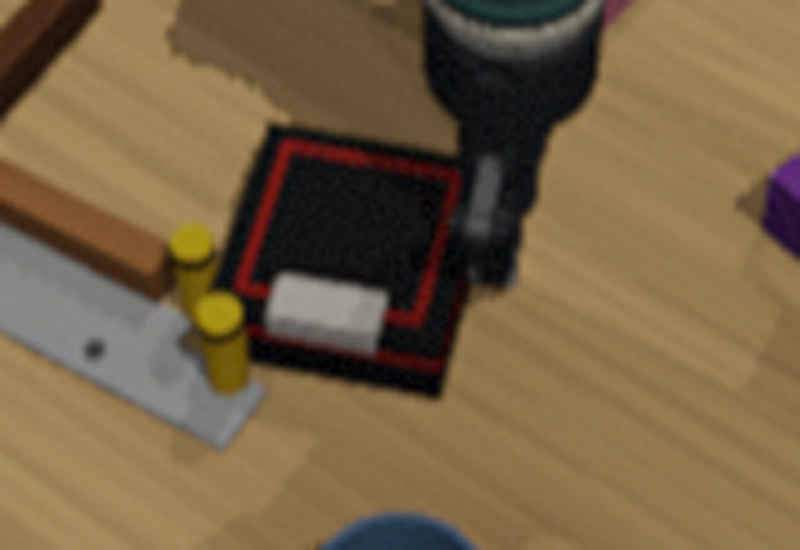

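Emit:
{"op": "apply_moves", "data": {"steps": [{"offset": [-0.08, -0.12, 0], "rotation": [0, 0, -0.34]}, {"offset": [-0.19, -0.28, 0], "rotation": [0, 0, -0.72]}, {"offset": [-0.3, -0.43, 0], "rotation": [0, 0, -1.09]}, {"offset": [-0.42, -0.58, 0], "rotation": [0, 0, -1.47]}, {"offset": [-0.54, -0.72, 0], "rotation": [0, 0, -1.84]}, {"offset": [-0.67, -0.86, 0], "rotation": [0, 0, -2.22]}]}}

```text
time: 5.85
tool_pos: [493.2, 33.6, 11.5]
tcp_rot: [0.404, 0.915, -0.001, -0.001]
wrist_force: [-0.6, 2.4, 0.3]
grip_width: 0.47
```

```bash
python3 -c "
from h import *
look('i')
piv((-63,132),0,[39,42,45,48],[3,3.5,4,4])"
```

```text
t 5.85 pos [493.2  33.6  11.5] yaw 42.3 F [-0.64  2.45  0.33] hold [-126.8   67.2] g 0.47
[297 200  22  10 175] tab hold [-25.62590393  61.99606054]
{"offset":[-0.073, -0.14, -0.015],"rotation":[-0.028, -0.007, -0.348]},
{"offset":[-0.181, -0.301, -0.015],"rotation":[-0.028, -0.008, -0.723]},
{"offset":[-0.296, -0.455, -0.014],"rotation":[-0.027, -0.008, -1.098]},
{"offset":[-0.407, -0.605, -0.014],"rotation":[-0.027, -0.009, -1.473]},
```

View pics/i.png

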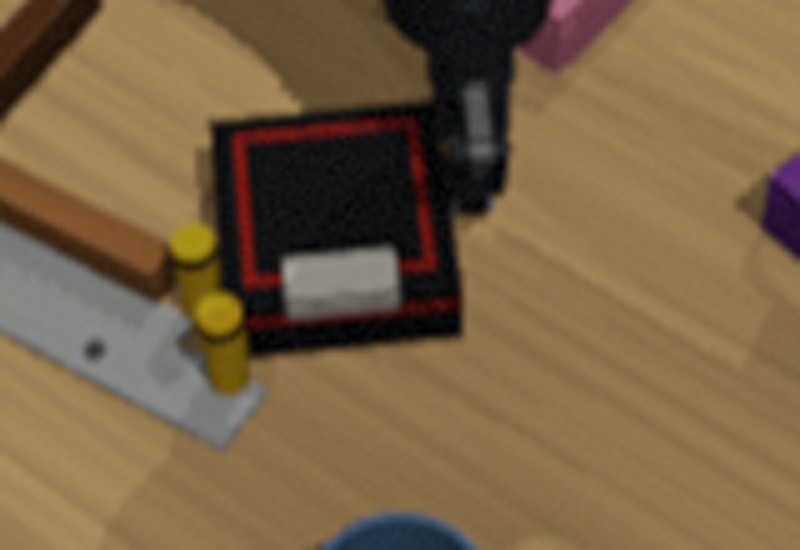

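Emit:
{"op": "apply_moves", "data": {"steps": [{"offset": [-0.08, -0.14, 0], "rotation": [0, 0, -0.35]}, {"offset": [-0.19, -0.3, 0], "rotation": [0, 0, -0.72]}, {"offset": [-0.31, -0.45, 0], "rotation": [0, 0, -1.1]}, {"offset": [-0.34, -0.47, 0], "rotation": [0, 0, -1.1]}, {"offset": [-0.34, -0.47, 0], "rotation": [0, 0, -1.1]}]}}

```text
time: 6.4
tool_pos: [485.7, 10.2, 10.7]
tcp_rot: [0.333, 0.943, -0.002, -0.004]
wrist_force: [-5.4, 2.0, 2.9]
grip_width: 0.468
```

```bash
python3 -c "
from h import *
look('j')
piv((-63,132),0,[48,51,54,57,60],[5,5,5,5,5])"
```

```text
t 6.4 pos [485.7  10.2  10.7] yaw 51.07 F [-5.4   2.05  2.92] hold [-136.8   44.7] g 0.468
[298 195  22  13 168] tab hold [-34.79868193  58.01397709]
{"offset":[-0.12, -0.112, -0.032],"rotation":[-0.045, -0.04, -0.391]},
{"offset":[-0.215, -0.271, -0.032],"rotation":[-0.044, -0.041, -0.766]},
{"offset":[-0.319, -0.425, -0.031],"rotation":[-0.043, -0.042, -1.141]},
{"offset":[-0.431, -0.573, -0.031],"rotation":[-0.042, -0.043, -1.516]},
{"offset":[-0.55, -0.715, -0.031],"rotation":[-0.041, -0.044, -1.891]},
```

View pics/j.png

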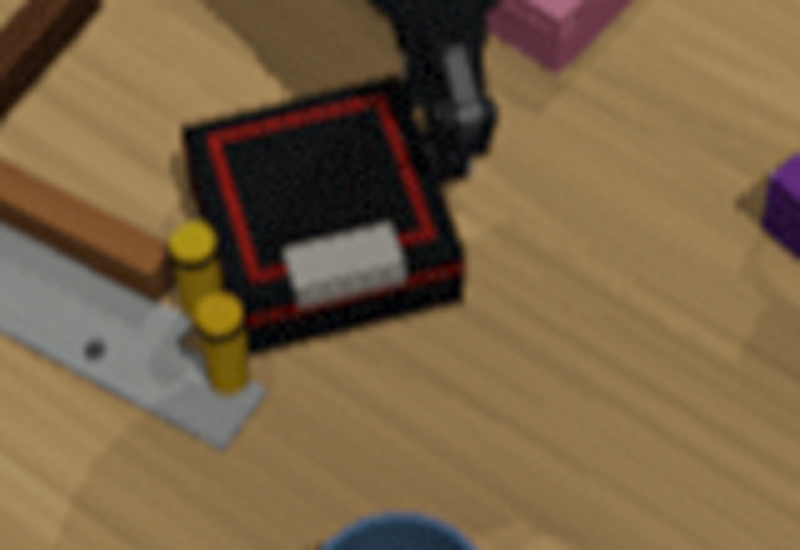

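```bash
cat >> h.py <<'E'
def piv2(L):
    T=[]
    for t,x,y in L:
        c,s=np.cos(np.radians(t)),np.sin(np.radians(t))
        w=h2w([c*x-s*y,s*x+c*y]); T.append((w[0],w[1],12,6.2+t))
    rows(T)
E
python3 -c "
from h import *
piv2([(45,-65,134),(45,-55,135),(45,-46,135),(45,-46,130),(48,-46,128.5),(51,-47,128.5),(54,-47.5,128.5),(57,-48,128.5),(60,-48.5,128.5)])"
```

```text
{"offset":[0.142, 0.001, -0.032],"rotation":[-0.046, -0.038, -0.016]},
{"offset":[0.168, 0.251, -0.033],"rotation":[-0.046, -0.038, -0.016]},
{"offset":[0.168, 0.476, -0.034],"rotation":[-0.046, -0.038, -0.016]},
{"offset":[0.043, 0.476, -0.035],"rotation":[-0.046, -0.038, -0.016]},
{"offset":[-0.059, 0.31, -0.035],"rotation":[-0.045, -0.04, -0.391]},
{"offset":[-0.135, 0.123, -0.034],"rotation":[-0.044, -0.041, -0.766]},
{"offset":[-0.221, -0.048, -0.033],"rotation":[-0.043, -0.042, -1.141]},
{"offset":[-0.315, -0.214, -0.033],"rotation":[-0.042, -0.043, -1.516]},
{"offset":[-0.419, -0.375, -0.032],"rotation":[-0.041, -0.044, -1.891]},
```

Emit:
{"op": "apply_moves", "data": {"steps": [{"offset": [0.15, 0, -0.03], "rotation": [-0.04, -0.04, 0]}, {"offset": [0.17, 0.25, -0.03], "rotation": [-0.04, -0.04, 0]}, {"offset": [0.17, 0.48, -0.03], "rotation": [-0.04, -0.04, 0]}, {"offset": [0.1, 0.48, -0.03], "rotation": [-0.04, -0.04, 0]}, {"offset": [0.04, 0.48, -0.03], "rotation": [-0.04, -0.04, 0]}, {"offset": [-0.06, 0.31, -0.03], "rotation": [-0.04, -0.04, -0.39]}, {"offset": [-0.14, 0.12, -0.03], "rotation": [-0.04, -0.04, -0.77]}, {"offset": [-0.22, -0.05, -0.03], "rotation": [-0.04, -0.04, -1.14]}, {"offset": [-0.31, -0.21, -0.03], "rotation": [-0.04, -0.04, -1.52]}, {"offset": [-0.42, -0.37, -0.03], "rotation": [-0.04, -0.04, -1.89]}]}}

```text
time: 7.45
tool_pos: [488.5, -12.0, 11.5]
tcp_rot: [0.205, 0.979, 0.0, -0.002]
wrist_force: [-1.9, 1.0, 0.5]
grip_width: 0.47
```

```bash
python3 -c "
from h import *
look('k')
piv2([(63,-49,128.5),(66,-49.6,128.5),(69,-50,128.5),(72,-50.6,128.5),(75,-51.5,128.5),(78,-52,128.5)])"
```

```text
t 7.45 pos [488.5 -12.   11.5] yaw 66.3 F [-1.87  0.99  0.52] hold [-136.4   22.4] g 0.47
[297 188  23  15 165] tab hold [-47.59960067  48.88155048]
{"offset":[-0.082, -0.148, -0.013],"rotation":[-0.009, -0.021, -0.349]},
{"offset":[-0.16, -0.326, -0.013],"rotation":[-0.008, -0.021, -0.724]},
{"offset":[-0.247, -0.494, -0.013],"rotation":[-0.008, -0.022, -1.099]},
{"offset":[-0.345, -0.663, -0.013],"rotation":[-0.007, -0.022, -1.474]},
{"offset":[-0.454, -0.833, -0.013],"rotation":[-0.007, -0.022, -1.849]},
{"offset":[-0.569, -0.988, -0.013],"rotation":[-0.006, -0.022, -2.224]},
```

View pics/k.png

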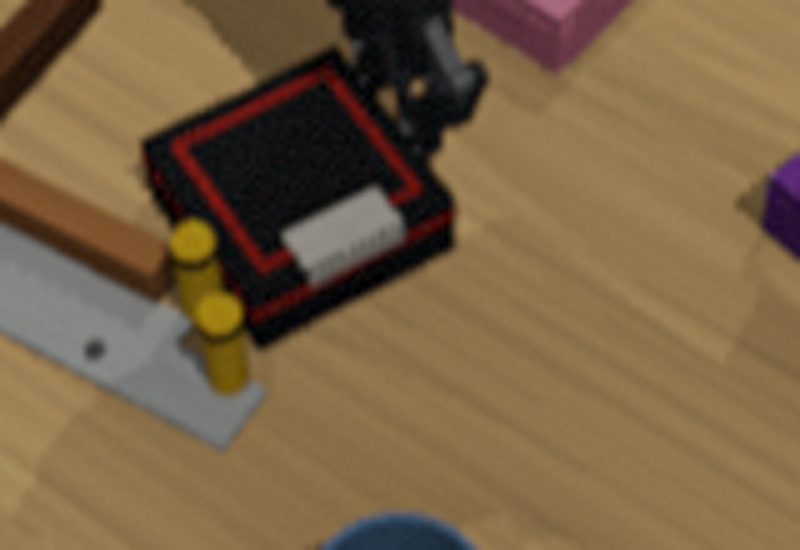

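Emit:
{"op": "apply_moves", "data": {"steps": [{"offset": [-0.08, -0.15, -0.01], "rotation": [0, 0, -0.35]}, {"offset": [-0.16, -0.32, -0.01], "rotation": [0, 0, -0.72]}, {"offset": [-0.25, -0.49, -0.01], "rotation": [0, 0, -1.1]}, {"offset": [-0.35, -0.66, -0.01], "rotation": [0, 0, -1.47]}, {"offset": [-0.45, -0.82, -0.01], "rotation": [0, 0, -1.85]}, {"offset": [-0.57, -0.98, -0.01], "rotation": [0, 0, -2.22]}]}}

```text
time: 8.1
tool_pos: [492.6, -58.1, 11.4]
tcp_rot: [0.05, 0.999, 0.0, -0.003]
wrist_force: [-2.1, 1.4, 0.3]
grip_width: 0.466
```

```bash
python3 -c "
from h import *
look('l')
piv2([(80,-52.5,128.5),(82,-53,128.5),(84,-53.5,128.5),(86,-54,128.5),(88,-54.5,128.5),(89,-55,128.5),(90,-55,128.5)])"
```

```text
t 8.1 pos [492.6 -58.1  11.4] yaw 84.23 F [-2.14  1.39  0.26] hold [-137.3  -23.9] g 0.466
[296 181  19  17 160] tab hold [-60.40706111  32.79758747]
{"offset":[-0.059, -0.101, -0.015],"rotation":[-0.007, -0.038, -0.232]},
{"offset":[-0.111, -0.223, -0.015],"rotation":[-0.007, -0.038, -0.482]},
{"offset":[-0.168, -0.343, -0.015],"rotation":[-0.006, -0.038, -0.732]},
{"offset":[-0.23, -0.461, -0.015],"rotation":[-0.005, -0.039, -0.982]},
{"offset":[-0.296, -0.577, -0.015],"rotation":[-0.005, -0.039, -1.232]},
{"offset":[-0.332, -0.64, -0.016],"rotation":[-0.004, -0.039, -1.357]},
{"offset":[-0.366, -0.691, -0.016],"rotation":[-0.004, -0.039, -1.482]},
```

View pics/l.png

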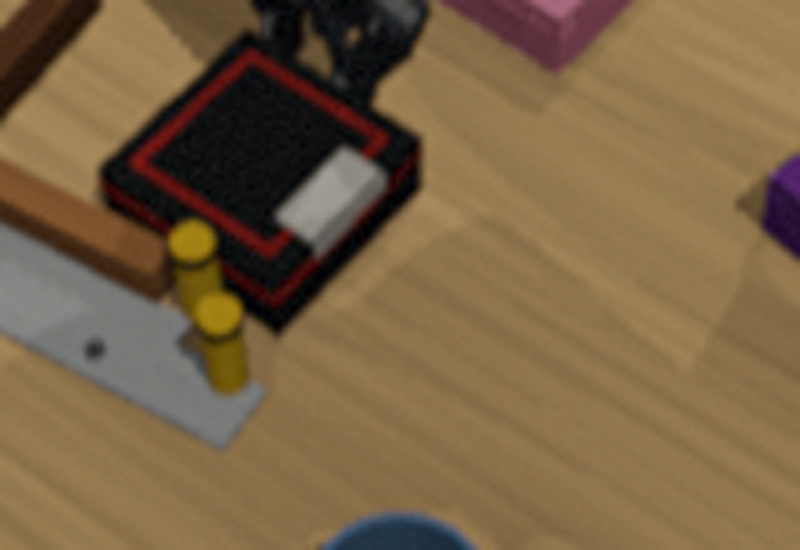

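Emit:
{"op": "apply_moves", "data": {"steps": [{"offset": [-0.06, -0.1, -0.01], "rotation": [0, 0, -0.23]}, {"offset": [-0.11, -0.22, -0.01], "rotation": [0, 0, -0.48]}, {"offset": [-0.17, -0.34, -0.01], "rotation": [0, 0, -0.73]}, {"offset": [-0.23, -0.46, -0.01], "rotation": [0, 0, -0.98]}, {"offset": [-0.29, -0.57, -0.01], "rotation": [0, 0, -1.23]}, {"offset": [-0.33, -0.64, -0.01], "rotation": [0, 0, -1.36]}, {"offset": [-0.36, -0.69, -0.01], "rotation": [0, 0, -1.48]}]}}

```text
time: 8.85
tool_pos: [501.7, -87.4, 10.6]
tcp_rot: [-0.053, 0.999, 0.001, -0.006]
wrist_force: [-5.5, 1.0, 0.8]
grip_width: 0.467
```

```bash
python3 -c "
from h import *
look('m')
"
```

```text
t 8.85 pos [501.7 -87.4  10.6] yaw 96.13 F [-5.54  1.    0.84] hold [-131.4  -54.1] g 0.467
[295 178  18  18 166] tab hold [-64.4939708   26.19413381]
```

View pics/m.png

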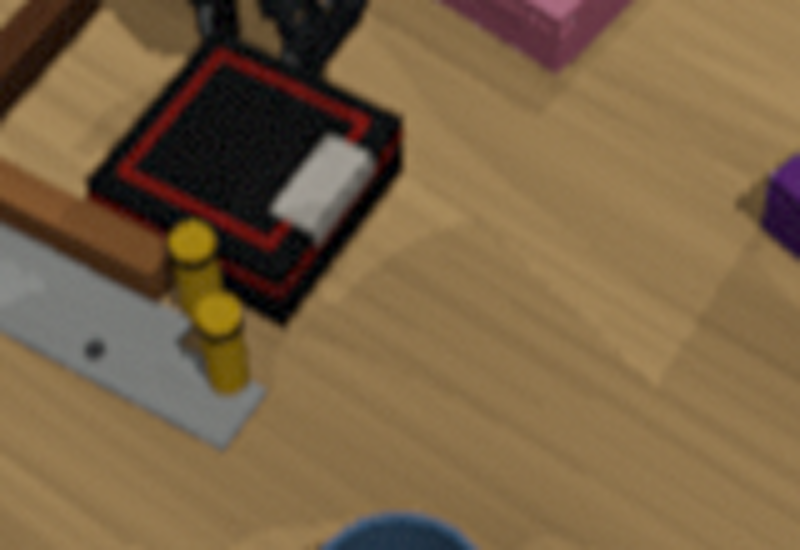

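Emit:
{"op": "apply_moves", "data": {"steps": [{"offset": [0.4, 0, -0.1], "rotation": [0, 0, 0]}, {"offset": [0.6, 0, -1.0], "rotation": [0, 0, 0]}, {"offset": [0.6, 0.2, -2.0], "rotation": [0, 0, 1.0]}, {"offset": [0.4, 0.6, -2.0], "rotation": [0, 0, 2.05]}, {"offset": [0.1, 1.0, -2.0], "rotation": [0, 0, 3.1]}, {"offset": [-0.2, 1.4, -2.0], "rotation": [0, 0, 4.15]}, {"offset": [-0.5, 1.8, -2.0], "rotation": [0, 0, 5.2]}, {"offset": [-0.8, 2.2, -2.0], "rotation": [0, 0, 6.25]}, {"offset": [-1.1, 2.6, -2.0], "rotation": [0, 0, 7.3]}, {"offset": [-1.4, 2.9, -2.0], "rotation": [0, 0, 8.35]}, {"offset": [-1.6, 3.1, -2.0], "rotation": [0, 0, 9.4]}, {"offset": [-1.72, 3.22, -2.0], "rotation": [0, 0, 10.45]}]}}

```text
time: 10.1
tool_pos: [558.6, 48.7, 90.3]
tcp_rot: [0.628, 0.778, -0.003, -0.004]
wrist_force: [0.3, -0.6, -0.3]
grip_width: 0.471
```

```bash
python3 -c "
from h import *
look('n')
w=h2w([-63,72]); rows([(*w,80,6.2),(*w,12,6.2)])
"
```

```text
t 10.1 pos [558.6  48.7  90.3] yaw 12.15 F [ 0.34 -0.58 -0.31] hold [-60.1  75.2] g 0.471
{"offset":[-0.08, -0.091, 0.262],"rotation":[-0.061, -0.017, 0.705]},
{"offset":[-0.085, -0.076, 1.962],"rotation":[-0.061, -0.017, 0.705]},
```

View pics/n.png

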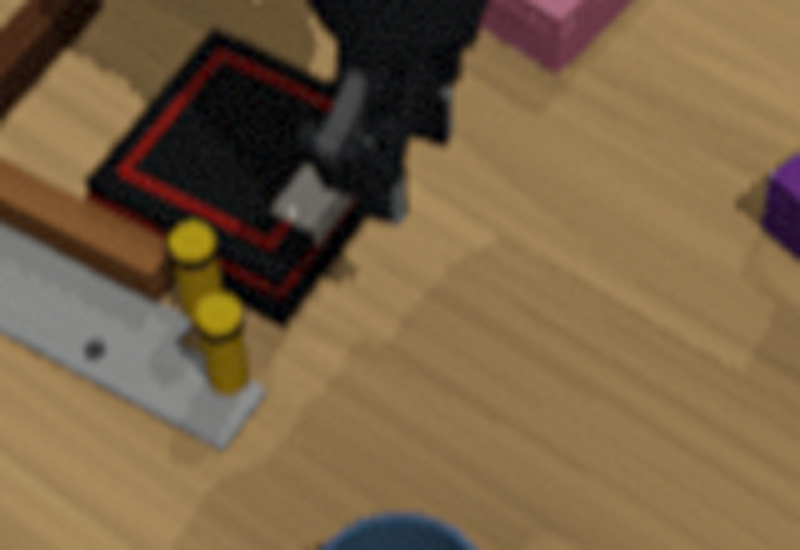

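Emit:
{"op": "apply_moves", "data": {"steps": [{"offset": [-0.08, -0.09, 0.26], "rotation": [-0.06, -0.02, 0.7]}, {"offset": [-0.08, -0.08, 1.0], "rotation": [-0.06, -0.02, 0.7]}, {"offset": [-0.08, -0.08, 1.6], "rotation": [-0.06, -0.02, 0.7]}, {"offset": [-0.08, -0.08, 1.96], "rotation": [-0.06, -0.02, 0.7]}, {"offset": [-0.08, -0.08, 1.96], "rotation": [-0.06, -0.02, 0.7]}]}}

```text
time: 10.65
tool_pos: [553.9, 45.2, 9.8]
tcp_rot: [0.667, 0.745, -0.002, -0.001]
wrist_force: [-0.2, -0.1, -0.3]
grip_width: 0.464
```

```bash
python3 -c "
from h import *
info()
rows([(*h2w([-63+i*0,72-4*i]),12,6.2) for i in (1,2,12)])
"
```

```text
t 10.65 pos [553.9  45.2   9.8] yaw 6.27 F [-0.21 -0.12 -0.28] hold [-65.2  72.2] g 0.464
{"offset":[-0.105, 0.055, -0.056],"rotation":[-0.033, 0.001, 0.009]},
{"offset":[-0.205, 0.055, -0.056],"rotation":[-0.033, 0.001, 0.009]},
{"offset":[-1.205, 0.054, -0.056],"rotation":[-0.033, 0.001, 0.009]},
```

Emit:
{"op": "apply_moves", "data": {"steps": [{"offset": [-0.1, 0.02, -0.05], "rotation": [-0.03, 0, 0]}, {"offset": [-0.2, 0.02, -0.05], "rotation": [-0.03, 0, 0]}, {"offset": [-0.3, 0.02, -0.05], "rotation": [-0.03, 0, 0]}, {"offset": [-0.4, 0.02, -0.05], "rotation": [-0.03, 0, 0]}, {"offset": [-0.5, 0.02, -0.05], "rotation": [-0.03, 0, 0]}, {"offset": [-0.6, 0.03, -0.05], "rotation": [-0.03, 0, 0]}, {"offset": [-0.7, 0.03, -0.05], "rotation": [-0.03, 0, 0]}, {"offset": [-0.8, 0.03, -0.05], "rotation": [-0.03, 0, 0]}, {"offset": [-0.9, 0.04, -0.05], "rotation": [-0.03, 0, 0]}, {"offset": [-1.0, 0.04, -0.05], "rotation": [-0.03, 0, 0]}, {"offset": [-1.1, 0.04, -0.05], "rotation": [-0.03, 0, 0]}, {"offset": [-1.2, 0.04, -0.05], "rotation": [-0.03, 0, 0]}]}}

```text
time: 11.85
tool_pos: [560.7, -2.6, 11.7]
tcp_rot: [0.667, 0.745, -0.0, -0.0]
wrist_force: [-0.2, 2.3, 0.9]
grip_width: 0.467
```

```bash
python3 -c "
from h import *
look('o',(130,240,210,370))
"
```

```text
t 11.85 pos [560.7  -2.6  11.7] yaw 6.27 F [-0.23  2.31  0.92] hold [-63.6  23.9] g 0.467
```

View pics/o.png

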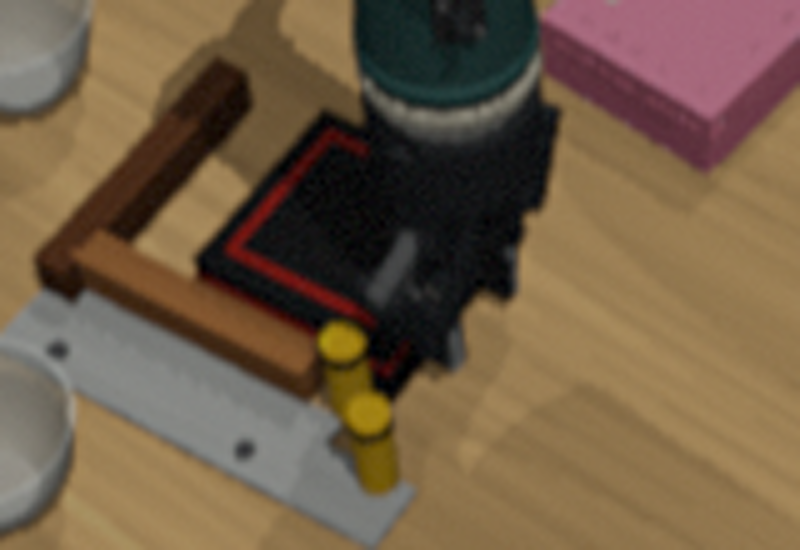

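Emit:
{"op": "apply_moves", "data": {"steps": [{"offset": [0.15, 0, 0], "rotation": [0, 0, 0]}, {"offset": [0.15, -0.08, 0], "rotation": [0, 0, 0]}, {"offset": [0.15, -0.1, 0], "rotation": [0, 0, 0]}, {"offset": [0.05, -0.1, 0], "rotation": [0, 0, 0]}, {"offset": [-0.05, -0.1, 0], "rotation": [0, 0, 0]}, {"offset": [-0.15, -0.1, 0], "rotation": [0, 0, 0]}, {"offset": [-0.25, -0.09, 0], "rotation": [0, 0, 0]}, {"offset": [-0.35, -0.09, 0], "rotation": [0, 0, 0]}, {"offset": [-0.45, -0.08, 0], "rotation": [0, 0, 0]}, {"offset": [-0.55, -0.08, 0], "rotation": [0, 0, 0]}, {"offset": [-0.65, -0.07, 0], "rotation": [0, 0, 0]}], "hand": 20}}

```text
time: 13.0
tool_pos: [560.7, -29.7, 11.6]
tcp_rot: [0.667, 0.745, -0.0, -0.0]
wrist_force: [-0.8, 1.9, -0.4]
grip_width: 0.234
```

```bash
python3 -c "
from h import *
look('p',(130,240,210,370))
"
```

```text
t 13.0 pos [560.7 -29.7  11.6] yaw 6.26 F [-0.81  1.92 -0.42] hold [-66.5  -3. ] g 0.234
```

View pics/p.png

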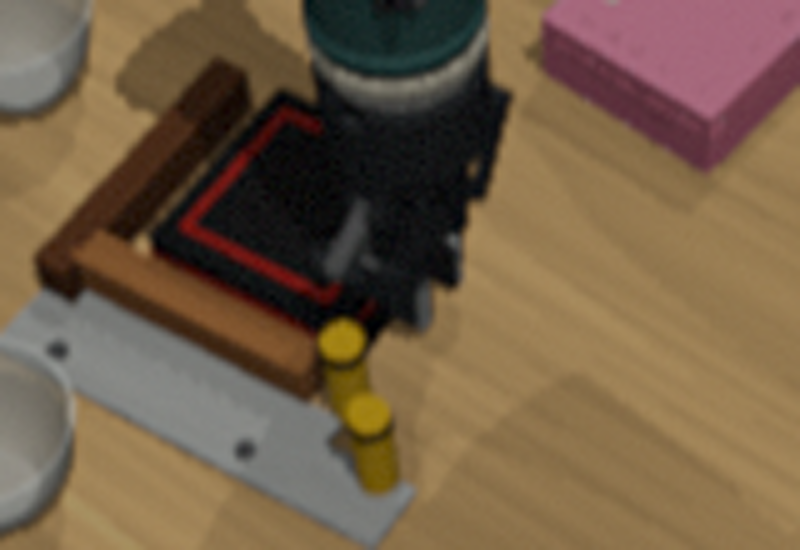

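Emit:
{"op": "apply_moves", "data": {"steps": [{"offset": [-0.08, 0.01, 0], "rotation": [0, 0, 0]}, {"offset": [-0.16, 0.01, 0], "rotation": [0, 0, 0]}, {"offset": [-0.24, 0.02, 0], "rotation": [0, 0, 0]}, {"offset": [-0.32, 0.02, 0], "rotation": [0, 0, 0]}, {"offset": [-0.4, 0.03, 0], "rotation": [0, 0, 0]}, {"offset": [-0.48, 0.03, 0], "rotation": [0, 0, 0]}, {"offset": [-0.55, 0.04, 0], "rotation": [0, 0, 0]}]}}

```text
time: 13.75
tool_pos: [565.0, -52.2, 11.7]
tcp_rot: [0.667, 0.745, -0.001, 0.0]
wrist_force: [-1.7, 2.0, -0.9]
grip_width: 0.233
```

```bash
python3 -c "
from h import *
look('q',(130,240,210,370))
"
```

```text
t 13.75 pos [565.  -52.2  11.7] yaw 6.26 F [-1.71  2.01 -0.88] hold [-64.6 -25.9] g 0.233
```

View pics/q.png

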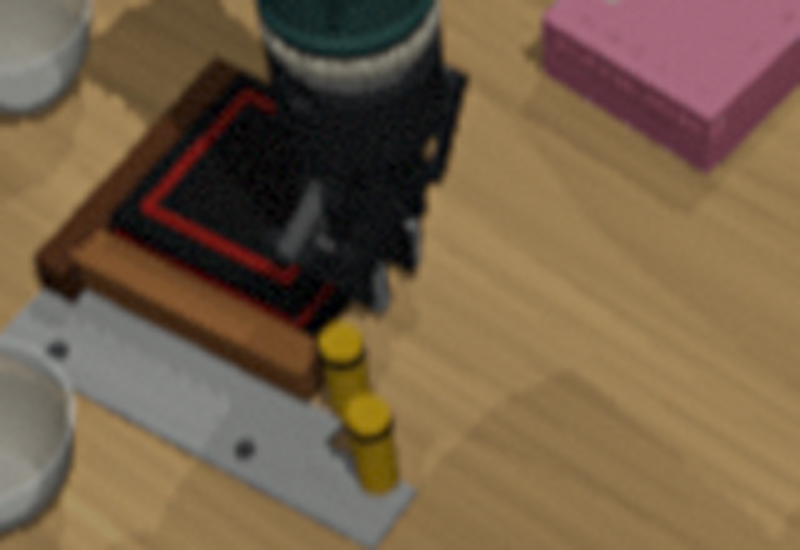

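Nearly home; the force is about 2.6 N. Creep forward 1 mm per row.

Emit:
{"op": "apply_moves", "data": {"steps": [{"offset": [-0.03, 0, 0], "rotation": [0, 0, 0]}, {"offset": [-0.05, 0, 0], "rotation": [0, 0, 0]}, {"offset": [-0.08, 0, 0], "rotation": [0, 0, 0]}, {"offset": [-0.1, 0, 0], "rotation": [0, 0, 0]}]}}

```text
time: 14.2
tool_pos: [565.8, -56.6, 11.8]
tcp_rot: [0.667, 0.745, -0.0, 0.001]
wrist_force: [-0.3, 2.3, 0.6]
grip_width: 0.232
```

```bash
python3 -c "
from h import *
info()
"
```

```text
t 14.2 pos [565.8 -56.6  11.8] yaw 6.26 F [-0.27  2.27  0.58] hold [-64.4 -30.4] g 0.232
```

Emit:
{"op": "apply_moves", "data": {"steps": [{"offset": [-0.02, 0, 0], "rotation": [0, 0, 0]}, {"offset": [-0.04, 0, 0], "rotation": [0, 0, 0]}, {"offset": [-0.06, 0, 0], "rotation": [0, 0, 0]}]}}

```text
time: 14.5
tool_pos: [565.4, -57.2, 11.8]
tcp_rot: [0.668, 0.744, 0.0, -0.001]
wrist_force: [-1.3, 12.9, 3.1]
grip_width: 0.232
```

```bash
python3 -c "
from h import *
info()
"
```

```text
t 14.5 pos [565.4 -57.2  11.8] yaw 6.22 F [-1.35 12.86  3.09] hold [-64.8 -30.9] g 0.232
```

Emit:
{"op": "apply_moves", "data": {"steps": [{"offset": [-0.025, 0, 0], "rotation": [0, 0, 0]}, {"offset": [-0.025, 0, 0], "rotation": [0, 0, 0]}, {"offset": [-0.025, 0, 0], "rotation": [0, 0, 0]}, {"offset": [-0.025, 0, 0], "rotation": [0, 0, 0]}]}}

```text
time: 14.9
tool_pos: [565.4, -57.1, 11.9]
tcp_rot: [0.668, 0.744, 0.001, -0.001]
wrist_force: [-0.4, 5.5, -0.1]
grip_width: 0.236
```

```bash
python3 -c "
from h import *
look('s',(130,240,190,350))
"
```

```text
t 14.9 pos [565.4 -57.1  11.9] yaw 6.22 F [-0.43  5.45 -0.06] hold [-64.8 -30.8] g 0.236
```

View pics/s.png

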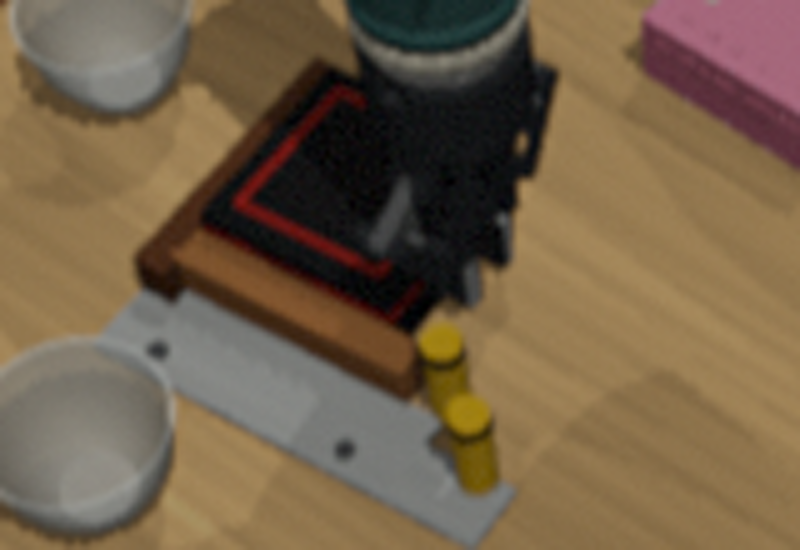

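Emit:
{"op": "apply_moves", "data": {"steps": [{"offset": [0.1, 0, 0], "rotation": [0, 0, 0]}, {"offset": [0.4, 0, 0], "rotation": [0, 0, 0]}, {"offset": [0.6, 0, -1], "rotation": [0, 0, 0]}, {"offset": [0.6, 0, -2], "rotation": [0, 0, 0]}, {"offset": [0.6, 0, -3], "rotation": [0, 0, 0]}, {"offset": [0.3, 0, -4], "rotation": [0, 0, 0]}, {"offset": [-0.6, 0, -5], "rotation": [0, 0, 0]}, {"offset": [-1.6, 0, -5], "rotation": [0, 0, 0]}, {"offset": [-2.0, 0, -5], "rotation": [0, 0, 0]}, {"offset": [-2.0, 0, -5], "rotation": [0, 0, 0]}, {"offset": [-2.0, 0, -5], "rotation": [0, 0, 0]}]}}

```text
time: 16.05
tool_pos: [573.6, -136.6, 210.5]
tcp_rot: [0.668, 0.744, 0.0, -0.003]
wrist_force: [-0.4, 0.2, -0.9]
grip_width: 0.233
```

```bash
python3 -c "
from h import *
look('t',(130,240,190,350))
st=r.read_state(); np.save('wst.npy',np.r_[st['tool_pos'],st['tcp_rot']])
cv2.imwrite('pics/t_wrist.png',r.grab_frame('wrist')[:,:,::-1])
"
```

```text
t 16.05 pos [ 573.6 -136.6  210.5] yaw 6.17 F [-0.37  0.23 -0.88] hold [ -65.2 -110.7] g 0.233
[192 125  12  16  81] tab hold [ -73.29374251 -303.07143083]
[201 124  23  27 386] tab hold [ -70.55800576 -252.39985317]
[267 164  18  17 155] tab hold [-64.50999897 -52.75534596]
```

View pics/t_wrist.png

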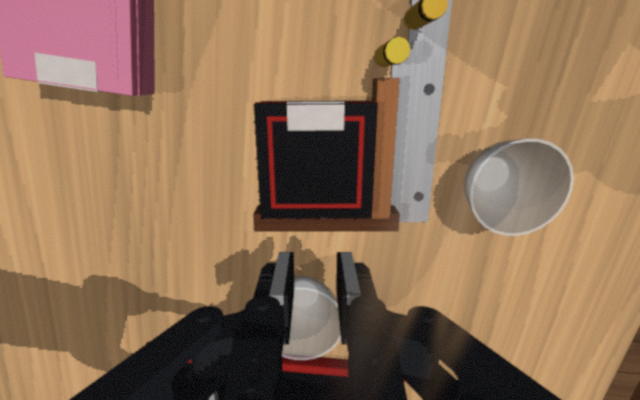

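View pics/t.png

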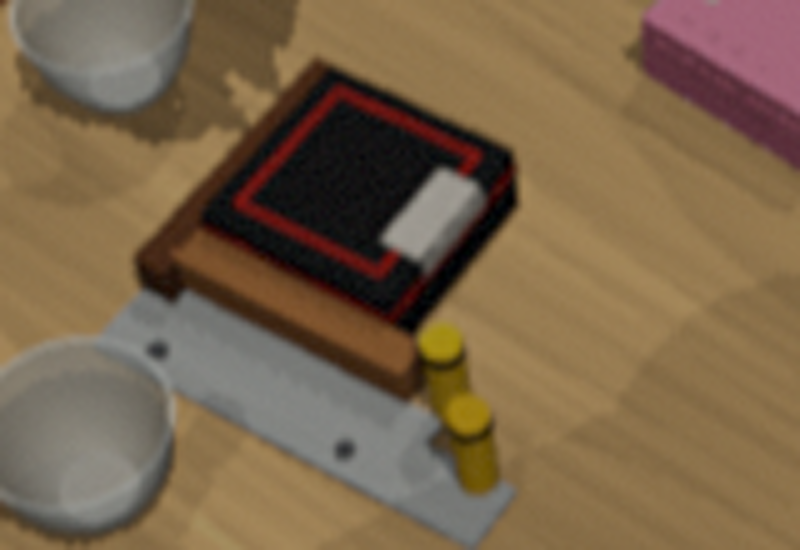

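```bash
python3 - <<'E'
from h import *
v=np.load('wst.npy'); W=cam('wrist',{'tool_pos':v[:3],'tcp_rot':v[3:]})
im=cv2.imread('pics/t_wrist.png'); hsv=cv2.cvtColor(im,cv2.COLOR_BGR2HSV)
m=cv2.inRange(hsv,(0,150,70),(6,255,255))|cv2.inRange(hsv,(174,150,70),(179,255,255))
m[:,:240]=0;m[:,400:]=0;m[:95]=0;m[213:]=0
pts=cv2.findNonZero(m)[:,0,:]
rr=cv2.minAreaRect(pts);b=cv2.boxPoints(rr);P=ray(W,b,45);h=np.array([w2h(p) for p in P]);print(rr,np.round(h,1))
for L in ('rows','cols'): pass
# line angles: left side & bottom
l=pts[(pts[:,0]<280)&(pts[:,1]>130)&(pts[:,1]<195)];f=cv2.fitLine(l.astype(np.float32),cv2.DIST_L2,0,.01,.01).ravel()
a=ray(W,[[f[2]-f[0]*30,f[3]-f[1]*30],[f[2]+f[0]*30,f[3]+f[1]*30]],45);d=a[0]-a[1];d*=np.sign(d[1]);print('left line yaw',np.degrees(np.arctan2(-d[0],d[1])))
l=pts[(pts[:,1]>198)&(pts[:,0]>285)&(pts[:,0]<350)];f=cv2.fitLine(l.astype(np.float32),cv2.DIST_L2,0,.01,.01).ravel()
a=ray(W,[[f[2]-f[0]*30,f[3]-f[1]*30],[f[2]+f[0]*30,f[3]+f[1]*30]],45);d=a[0]-a[1];d*=np.sign(d[0]);print('bottom line yaw',np.degrees(np.arctan2(d[1],d[0])))
c=ray(W,[[396,50],[432,9]],60);print('posts',[w2h(p) for p in c],c)
cv2.imwrite('pics/t2.png',cv2.resize(im[85:240,240:440],None,fx=4,fy=3.8,interpolation=2))
E
```

```text
((318.9727783203125, 154.92501831054688), (106.8542251586914, 113.00442504882812), 89.49296569824219) [[-111.9  -42.3]
 [ -13.2  -41.5]
 [  -6.7 -140.7]
 [-116.  -141.9]]
left line yaw 6.501481308453445
bottom line yaw 6.810266081661664
posts [array([-1.25881389, -1.90927835]), array([24.10358475, 26.94420103])] [[625.45474979 -21.534062    60.        ]
 [647.55264566   9.88977505  60.        ]]
```

View pics/t2.png

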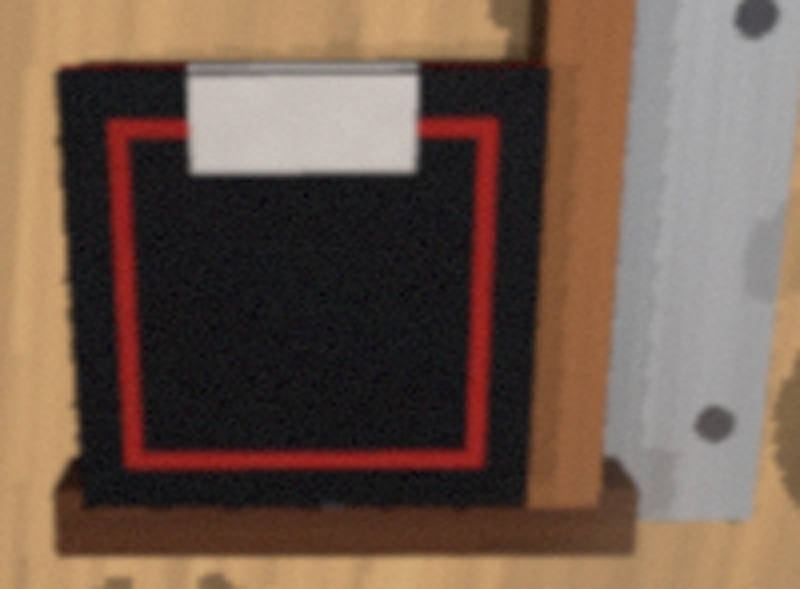

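```bash
python3 -c "
from h import *
w=h2w([-64.5,-8]); rows([(*w,210,6.2),(*w,12,6.2)])
"
```

```text
{"offset":[2.55, 0.02, 0.02],"rotation":[-0.024, -0.031, 0.007]},
{"offset":[2.529, 0.036, 4.97],"rotation":[-0.024, -0.031, 0.007]},
```

Emit:
{"op": "apply_moves", "data": {"steps": [{"offset": [1, 0, 0], "rotation": [-0.02, -0.03, 0]}, {"offset": [2, 0.02, 0], "rotation": [-0.02, -0.03, 0]}, {"offset": [2.55, 0.02, 0.3], "rotation": [-0.02, -0.03, 0]}, {"offset": [2.55, 0.02, 1.4], "rotation": [-0.02, -0.03, 0]}, {"offset": [2.54, 0.03, 2.5], "rotation": [-0.02, -0.03, 0]}, {"offset": [2.53, 0.03, 3.6], "rotation": [-0.02, -0.03, 0]}, {"offset": [2.53, 0.03, 4.5], "rotation": [-0.02, -0.03, 0]}, {"offset": [2.53, 0.03, 4.95], "rotation": [-0.02, -0.03, 0]}, {"offset": [2.53, 0.03, 4.95], "rotation": [-0.02, -0.03, 0]}]}}

```text
time: 17.05
tool_pos: [558.7, -32.7, 8.6]
tcp_rot: [0.667, 0.745, -0.003, -0.004]
wrist_force: [-0.5, -0.5, 0.1]
grip_width: 0.231
```

```bash
python3 -c "
from h import *
info()
rows([(*h2w([-64.5,-29]),12,6.2)])
"
```

```text
t 17.05 pos [558.7 -32.7   8.6] yaw 6.35 F [-0.49 -0.5   0.07] hold [-68.8  -5.8] g 0.231
{"offset":[-0.581, 0.106, -0.088],"rotation":[-0.065, -0.016, 0.019]},
```

Emit:
{"op": "apply_moves", "data": {"steps": [{"offset": [-0.15, 0.1, -0.08], "rotation": [-0.06, -0.02, 0]}, {"offset": [-0.3, 0.1, -0.08], "rotation": [-0.06, -0.02, 0]}, {"offset": [-0.42, 0.1, -0.08], "rotation": [-0.06, -0.02, 0]}, {"offset": [-0.5, 0.1, -0.08], "rotation": [-0.06, -0.02, 0]}, {"offset": [-0.55, 0.1, -0.08], "rotation": [-0.06, -0.02, 0]}, {"offset": [-0.58, 0.1, -0.08], "rotation": [-0.06, -0.02, 0]}]}}

```text
time: 17.65
tool_pos: [565.6, -55.7, 12.2]
tcp_rot: [0.667, 0.745, -0.0, 0.0]
wrist_force: [-1.2, -0.2, -0.5]
grip_width: 0.236
```

```bash
python3 -c "
from h import *
info()
"
```

```text
t 17.65 pos [565.6 -55.7  12.2] yaw 6.32 F [-1.16 -0.19 -0.45] hold [-64.5 -29.4] g 0.236
```

Emit:
{"op": "apply_moves", "data": {"steps": [{"offset": [-0.02, 0, 0], "rotation": [0, 0, 0]}, {"offset": [-0.04, 0, 0], "rotation": [0, 0, 0]}, {"offset": [-0.055, 0, 0], "rotation": [0, 0, 0]}, {"offset": [-0.06, 0, 0], "rotation": [0, 0, 0]}, {"offset": [-0.06, 0, 0], "rotation": [0, 0, 0]}, {"offset": [-0.06, 0, 0], "rotation": [0, 0, 0]}, {"offset": [-0.06, 0, 0], "rotation": [0, 0, 0]}]}}

```text
time: 18.35
tool_pos: [565.8, -57.2, 12.3]
tcp_rot: [0.667, 0.745, 0.0, -0.0]
wrist_force: [-1.1, 4.9, 2.1]
grip_width: 0.236
```

```bash
python3 -c "
from h import *
info()
"
```

```text
t 18.35 pos [565.8 -57.2  12.3] yaw 6.32 F [-1.11  4.89  2.07] hold [-64.4 -30.9] g 0.236
```

Push a little more (about 8–9 N), hold, then back off.

Emit:
{"op": "apply_moves", "data": {"steps": [{"offset": [-0.035, 0, 0], "rotation": [0, 0, 0]}, {"offset": [-0.035, 0, 0], "rotation": [0, 0, 0]}, {"offset": [-0.035, 0, 0], "rotation": [0, 0, 0]}, {"offset": [-0.035, 0, 0], "rotation": [0, 0, 0]}]}}

```text
time: 18.75
tool_pos: [565.8, -57.1, 12.4]
tcp_rot: [0.667, 0.745, 0.001, -0.001]
wrist_force: [0.1, 6.4, 1.9]
grip_width: 0.23
```

Emit:
{"op": "apply_moves", "data": {"steps": [{"offset": [0.1, 0, 0], "rotation": [0, 0, 0]}, {"offset": [0.4, 0, 0], "rotation": [0, 0, 0]}, {"offset": [0.6, 0, -1], "rotation": [0, 0, 0]}, {"offset": [0.6, 0, -2], "rotation": [0, 0, 0]}, {"offset": [0.6, 0, -3], "rotation": [0, 0, 0]}, {"offset": [0.6, 0, -4], "rotation": [0, 0, 0]}, {"offset": [0, 0, -5], "rotation": [0, 0, 0]}, {"offset": [-1, 0, -5], "rotation": [0, 0, 0]}, {"offset": [-1.5, 0, -5], "rotation": [0, 0, 0]}, {"offset": [-1.5, 0, -5], "rotation": [0, 0, 0]}, {"offset": [-1.5, 0, -5], "rotation": [0, 0, 0]}]}}

```text
time: 19.85
tool_pos: [572.1, -116.9, 211.7]
tcp_rot: [0.667, 0.745, 0.001, -0.001]
wrist_force: [0.9, 0.3, 0.2]
grip_width: 0.235
```

```bash
python3 -c "
from h import *
look('u',(130,240,190,350))
cv2.imwrite('pics/u_wrist.png',r.grab_frame('wrist')[:,:,::-1])
"
```

```text
t 19.85 pos [ 572.1 -116.9  211.7] yaw 6.27 F [0.87 0.26 0.19] hold [-64.6 -90.9] g 0.235
[267 164  18  18 156] tab hold [-64.35161837 -52.69409402]
```

View pics/u_wrist.png

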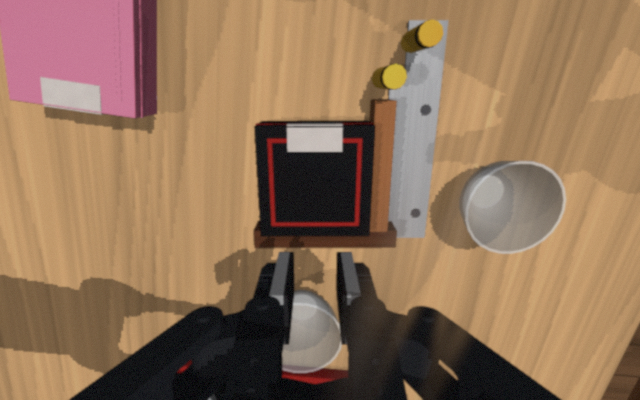

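The wrist picture shows the box flush in the corner (top face about columns 257–375, rows 122–237), with the white tab at (315,138) towards the post. The cups are untouched.

```bash
python3 -c "
from h import *
print(r.hand_in())"
```

```text
the job is handed in; nothing more can be done
None
```

I handed the job in at about 20 s of the 72 s allowed. The box is home in the corner, with the white tab facing the post end. `hand_in` reports no verdict, so everything below rests on my own checks.

**What I did:**
- I squared the box with two fingers and slid it to the post. Squaring shifted it about 6 mm sideways, so I angled the push to bring it back past the second upright.
- I pivoted it 90° anticlockwise about the first upright. At about 45° it was bearing on the post with roughly 6 N measured at the wrist.
- I then laid it flat on the rail with about 5.5 N, slid it to the stop and pressed it home.

**What the last checks showed:**
- **Pressing:** the first press read 12.9 N at the wrist, more than I aimed for, then 5.5 N after easing off over 0.4 s. I pressed a second time at 5 to 6.4 N for over 0.5 s. These are wrist readings; the contact force on the stop itself was not measured. The highest reading in the whole run was 12.9 N, but I only read force between moves.
- **Position:** the tab centre is at holder (-64, -53) mm, which matches the home position. The views show no gap to the rail or the stop.
- **Squareness:** before the second press, the box measured 6.5 to 6.8° against my holder estimate of 6.2°, so it is within about 0.6° of square. I only looked at it again afterwards.
- **Bystanders:** both cups look undisturbed. The arm passed clear of the mug, but I did not measure it again at the end.
- **Disagreement:** positions from the cameras differed by up to about 4 mm, so I used their average for the holder's position.

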